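Slide a thin glass jar under the hand press and seal its cap

ROBOT

A 6-joint arm with a two-finger parallel gripper is mounted at the origin on the work surface. World frame = base frame: x ahead of the robot, y to its left, z up, the work surface at z = 0. Lengths are in m, angles in rad, forces in N, time in s.
With the tool pointing down it reaches from about 0.225 to 0.875 m from the base axis. Payload 3.4 kg.
Tool frame: the origin (TCP) lies where the fingers leave the gripper's body, on its centre line; the fingertips stand 73 mm ahead of it and the grasp point (between the pads) lies 54 mm ahead of it (manip.pinch_z is the distance from the TCP to the grasp point, in m); z points along the fingers, y is the line along which they close (so a half turn about z gives the same grasp; the last joint's range is limited). The gripper opens to 85 mm and grips with 20 to 120 N. Pads are 22 mm wide; open, the fingers measure 114 mm over their backs; the gripper's body (76 mm by 85 mm) begins 54 mm behind the grasp point. The pads swing forward as they close: fully open they stand 13 mm farther back than shut.
Start: joints at [1.064, 0.276, 1.505, -0, 1.361, -0.121], TCP at [0.216, 0.533, 0.304] pointing down, gripper open.
Joint ranges: [-2.89, 2.89], [-0.75, 2.08], [0.22, 2.7], [-1.18, 4.32], [0.11, 2.71], [-2.7, 2.7]. Speed limits (rad/s): [2.57, 2.57, 3.14, 3.14, 3.14, 3.14].

INTERFACE

Orientations are given as a unit quaternion [w, x, y, z].
In Python, from rig import readout, imaging, manip gives the robot as it stands. The module is installed in compiled form; this text tells all that it offers.
- The arm moves only by the tool servo_tool, never from a script. Its argument "moves" is a list of rows, each an object with "dp": the shift along the tool's x, y, z in units of 0.2 m (1.0 is 0.2 m), a list of three; "delta_rot": the turn, a rotation vector about the tool's x, y, z in units of 0.1 rad (1.0 is 0.1 rad), a list of three; "fingers": the opening, from 0 (shut) to 1 (fully open). In form: [{"dp": [dx, dy, dz], "delta_rot": [wx, wy, wz], "fingers": fingers}, ...]. A call has 1 to 5 rows; each row shifts and turns the commanded pose from where the row before left it, along the tool's axes as they then stand; what a row does not reach is not made up. A row lasts 1/10 s, in which the tool goes at most 50 mm and 8.59 degrees, less where a joint would pass 70% of its speed; a pose out of reach is approached as far as the arm can. A call with a number of a shift or a turn outside -1 to 1 is refused whole. A call with a gripper value outside its range is refused whole. The fingers move at their own pace and stop on an object; "force" is the grip in N (left out, the last holds). Time passes only in rows, so rows that do not move let the fingers close. It gives the time, the measured TCP pose, the force, the opening and the grip force at its end, in the units of the state.
- readout.get_state(): the state, without advancing time (a new reading comes with each control period).
- imaging.get_image(name): name is "side" or "top"; returns (picture, depth): 480x640x3 uint8, red, green, blue; 480x640 float32, m along the optical axis (not along the pixel's ray), 0 where there is no reading.
- imaging.calibration(name): a dict with "intrinsics" (3x3 intrinsics, pixels), "R" (3x3) and "t" (3): a world point X has camera coordinates R X + t. Camera axes: x right, y down, z forward; pixel columns grow to the right and rows downward; lengths in m; the calibration is good to about 2 mm. A picture is of the moment at which its call begins. calibration takes no time and is no camera call.
- manip.sign_off(): hands the job in; it is judged then, once.
The state is a dict: "clock": time; "qpos": joint angles; "qd": joint speeds; "effort": joint torques, N m; "position": TCP position; "ee_rot": TCP orientation; "contact_force": force on the tool from outside, world axes, zero at the start; "moment": the same for the moment, N m; "width": finger opening in m; "gripper_force": force on a finger pad.
Only numpy, scipy, OpenCV 4.12 (cv2) and the standard library are available. Lean on these libraries where they do the work, as an engineer would, in place of code of your own. Each camera call takes 0.05 s, during which the arm holds its last target. There are 200 camera calls.

TASK

Seal the amber jar whose gold cap still stands proud: without gripping, lifting or tipping the thin glass, slide it along the bench with a light push (always under 5 N) until it stands centred on the orange disc under the hand press, and take the hand off it. Then bring the red press handle fully down so that the head pushes the cap home, and ease the handle slowly back up to its top rest; do not let it fly up. Leave the white-capped jars and everything else on the bench where they are.

Things in the scene. Friction and masses are not known exactly. Their poses are not given: they have to be found in the camera images.
- jar: The jar to seal: round amber glass, 68 mm diameter and straight-sided to 66 mm height, then a neck of 45 mm diameter; gold (brass) cap of 54 mm diameter, 18 mm high, standing proud with its underside 78 mm and its top 96 mm above the bench (a 12 mm gap of glass neck shows below the cap). About 0.24 kg, loose, stands on the bench left or right of the press. Origin: centre of its underside, z up.
- jar_cap (a joint): How far the gold cap has been pressed down onto the jar, m: 0 proud, 0.010 at most; a full stroke of the press takes it to about 0.0075. It is stiff (about 14 N) and stays where it is pushed.
- press: Hand press, bolted down. Origin: centre of the orange disc (84 mm diameter, flush with the bench, no step) under the head. x points from the handle to the column, y left of x, z up. Dark column and foot start 120 mm behind the disc (+x), 150 mm wide, 166 mm high. Hinge cheeks 64 mm wide from x = 110 mm, above 90 mm. The disc is open to the left (+y) and right (-y).
- press_head (a point): Centre of the underside of the white pressing head (38 mm diameter) under the blue lever arm (26 mm wide, runs along the press's x to the red handle). About 130 mm above the disc with the lever up, 88 mm with it down: a tool that pushes the jar in must lean back to stay clear of it.
- lever (a joint): Press lever, rad: 0 up at its top rest, 0.34 fully down at its stop. A spring returns it; handle force about 4 N at the top to 15 N at the bottom while sealing.
- lever_grip (a point): Centre of the red handle bar: 28 mm diameter, 138 mm long, horizontal along the press's y, on the end of the lever; can be pushed down from above or pinched. It moves on an arc of 250 mm radius about lever_hinge, from about 215 mm above the bench (up) to 132 mm (down).
- lever_hinge (a point): Hinge axis of the lever (horizontal, along the press's y), 120 mm above the bench, 130 mm behind the disc's centre.
- white_jar: Bystander: an already sealed amber jar of the same glass with a white cap seated low (85 mm high in all), on the other side of the press. Origin: centre of its underside.
- done_jar: Bystander: sealed jar like white_jar, white cap, near the robot. Origin: centre of its underside.
- cap_tub: Bystander: open blue tub 120 x 100 x 50 mm with gold caps, near left. Origin: centre of its underside.
- wrench: Bystander: steel wrench 180 mm long lying at the near right.
- brush: Bystander: brush 200 mm long lying at the far left.
- tin: Bystander: white tin with a blue lid, 80 mm diameter, 75 mm high, at the left. Origin: centre of its underside.
Things that resemble listed ones, but are neither listed nor needed, are in the scene too. What is shaped like the jar but black or green is not meant.

How it is judged:
On the way, in this order (a step that is already met when the one before it is completed fails the run):
1. the jar stands still, upright and centred on the orange disc, untouched by the robot, its cap still proud (horizontal distance between jar and press below 0.012 m and angle between jar's own z axis and vertical below 0.06 rad and contact force between the fingers and jar below 0.05 N and linear speed of jar below 0.01 m/s and value of joint jar_cap below 0.003 m and value of joint lever below 0.05 rad), for 0.2 s.
2. the handle is fully down and the head has pushed the cap home (horizontal distance between jar and press below 0.012 m and angle between jar's own z axis and vertical below 0.06 rad and value of joint lever above 0.32 rad and value of joint jar_cap above 0.0055 m), for 0.1 s.
At the end, for the whole second after the job is handed in: the gold cap is pressed down at least 5.5 mm, the jar stands still and upright within 12 mm of the disc's centre, and the lever is back up (within 0.03 rad of its top rest) (horizontal distance between jar and press below 0.012 m and angle between jar's own z axis and vertical below 0.06 rad and value of joint jar_cap above 0.0055 m and value of joint lever below 0.03 rad and linear speed of jar below 0.01 m/s); the robot touches nothing.
It fails at once if the robot pushes or squeezes the thin glass jar with more than 5 N (contact force between any of the fingers, the arm and jar above 5 N).
It fails at once if the jar is tipped (more than 0.2 rad) or lifted (more than 12 mm) (angle between jar's own z axis and vertical above 0.2 rad or height (world z) of jar above 0.012 m).
It fails at once if the lever flies up (faster than 1 rad/s) (velocity of joint lever below -1 rad/s).
It fails at once if a bystander is moved more than 20 mm (distance of any of white_jar, cap_tub, done_jar, wrench, brush, tin from where it was at the start of the episode above 0.02 m).
It also fails if it takes over 72 s, if anything falls off the work surface, if the arm or the gripper's body presses on something with over 40 N, if the wrist force passes 120 N, or if a joint passes its speed limit or range.

## Working session

There is one attempt and no reset: what is moved stays moved. The work goes in short steps, Python scripts to look and compute and a tool call to move; the robot and the scene stay as the last step left them, time stands still between calls to the robot, and variables do not carry over. Pictures are saved under pics/ and viewed, at most 13 in all, crops included, and the job is handed in when it is done.

Besides the shell and the picture viewer there is one more tool, called after "Call:" by a JSON object that holds its "name" and its "arguments". servo_tool: Moves the arm, as the interface text tells. Its arguments: {"type":"object","properties":{"moves":{"type":"array"},"force":{"type":"number"}},"required":["moves"]}

```bash
mkdir -p pics; python3 - <<'E'
from rig import readout, imaging, manip
import cv2,numpy as np
for n in("side","top"):
    im,d=imaging.get_image(n); np.savez(f"pics/{n}0.npz",im=im,d=d)
    cv2.imwrite(f"pics/{n}0.png",im[:,:,::-1]); c=imaging.calibration(n); print(n,c)
s=readout.get_state(); print(s, manip.pinch_z)
E
```

```text
side {'intrinsics': array([[620.9565321 ,   0.        , 316.01445401],
       [  0.        , 620.9565321 , 235.39349976],
       [  0.        ,   0.        ,   1.        ]]), 'R': array([[-0.72923642, -0.6841754 , -0.01087489],
       [-0.38550883,  0.42392586, -0.81955464],
       [ 0.56532927, -0.59345673, -0.57289783]]), 't': array([0.38326689, 0.30157949, 1.5188155 ])}
top {'intrinsics': array([[433.39952756,   0.        , 311.54272949],
       [  0.        , 433.39952756, 240.25175426],
       [  0.        ,   0.        ,   1.        ]]), 'R': array([[ 1.44062102e-02, -9.99896196e-01, -2.40977810e-04],
       [-9.85971026e-01, -1.41654982e-02, -1.66314388e-01],
       [ 1.66293710e-01,  2.63355716e-03, -9.86072749e-01]]), 't': array([-0.0055939 ,  0.55523292,  1.29434535])}
{'clock': 0.1, 'qpos': array([ 1.06398494e+00,  2.76532097e-01,  1.50599595e+00,  8.24807359e-07,
        1.36071550e+00, -1.21002858e-01]), 'qd': array([ 0.00107857, -0.00298008, -0.00322807,  0.00103701, -0.00042095,
        0.00195554]), 'effort': array([ 5.13583982e-04, -4.17701519e+01, -2.46401989e+01, -1.93897758e-04,
        5.83069981e-03,  9.03137106e-06]), 'position': array([0.21621176, 0.53242225, 0.30313014]), 'ee_rot': array([-2.55262563e-04,  1.91710112e-01,  9.81451248e-01, -7.84985923e-04]), 'contact_force': array([-0.0397761 ,  0.46088191, -0.60170561]), 'moment': array([ 0.0136354 , -0.04534942, -0.01266548]), 'gripper_force': 0.0, 'width': 0.08540430323718363} 0.0539
```

View pics/side0.png

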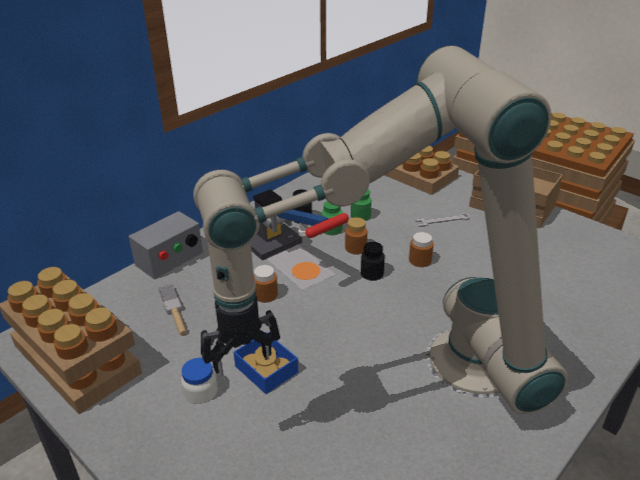

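View pics/top0.png

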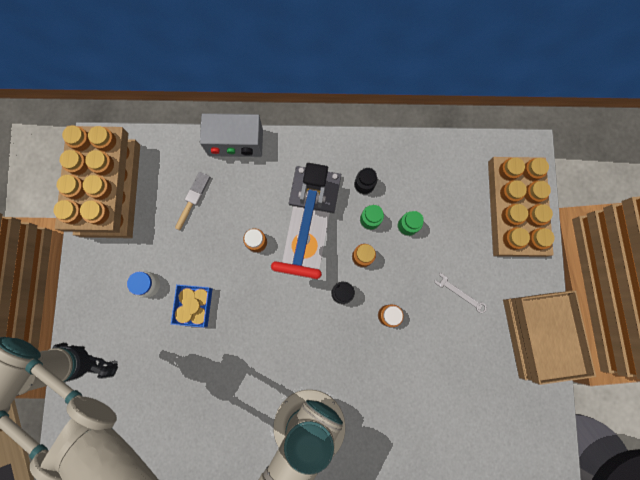

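The top view shows the gold-capped candidate at (364,255), which is (356,236) in the side view. The press disc is at (305,245) and the red handle at (296,270).

Look-alikes in the top view:
- Black jars at (343,292) and (367,180).
- Green jars at (372,216) and (412,222).
- White-capped jars at (255,239) and (392,316).
- Gold jars in the crates at left and right.
- Loose caps in the tub at (192,305).

I choose (364,255): it stands alone on the bench and has an amber body.

```bash
cat > h.py <<'E'
import cv2,numpy as np
from rig import readout, imaging, manip
C={n:imaging.calibration(n) for n in("side","top")}
def ray(n,u,v):
    c=C[n];K,R,t=c["intrinsics"],c["R"],c["t"]
    return -R.T@t, R.T@(np.linalg.inv(K)@[u,v,1])
def plane(n,p,z):
    o,d=ray(n,*p); return o+d*(z-o[2])/d[2]
def tri(ps,pt):
    P=[C[n]["intrinsics"]@np.c_[C[n]["R"],C[n]["t"]] for n in("side","top")]
    X=cv2.triangulatePoints(P[0],P[1],np.array(ps,float).reshape(2,1),np.array(pt,float).reshape(2,1)); return (X[:3]/X[3]).ravel()
def proj(n,X):
    c=C[n];q=c["intrinsics"]@(c["R"]@np.asarray(X,float)+c["t"]);return q[:2]/q[2]
def mask(im,lo,hi,box):
    h=cv2.cvtColor(im,cv2.COLOR_RGB2HSV); m=cv2.inRange(h,lo,hi); k=np.zeros_like(m)
    x0,y0,x1,y1=box;k[y0:y1,x0:x1]=m[y0:y1,x0:x1]; return k
def cents(m,a=15):
    n,l,s,c=cv2.connectedComponentsWithStats(m)
    return [(c[i].round(1).tolist(),s[i].tolist()) for i in range(1,n) if s[i,4]>a]
def cloud(n,m,d):
    v,u=np.nonzero((m>0)&(d>0)); c=C[n];K=c["intrinsics"]
    p=np.stack([(u-K[0,2])/K[0,0],(v-K[1,2])/K[1,1],np.ones(len(u))])*d[v,u]
    return (c["R"].T@(p-c["t"][:,None])).T
E
python3 - <<'E'
from h import *
S=np.load("pics/side0.npz");T=np.load("pics/top0.npz")
for n,D,bs in(("side",S,{'disc':(280,255,330,285),'red':(295,205,355,245),'gold':(335,205,375,260)}),("top",T,{'disc':(285,225,325,265),'red':(265,255,330,285),'gold':(345,235,385,275)})):
    for k,lo,hi in(('disc',(5,150,120),(18,255,255)),('red',(170,150,80),(180,255,255)),('red',(0,150,80),(4,255,255)),('gold',(8,80,40),(30,255,255))):
        m=mask(D['im'],lo,hi,bs[k]); p=cloud(n,m,D['d'])
        print(n,k,cents(m),'cloud med',np.median(p,0).round(3) if len(p) else 0)
for n,D in(("side",S),("top",T)):
    b=(325,205,405,290) if n=="side" else (330,230,420,330)
    cv2.imwrite(f"pics/{n}c.png",cv2.resize(D['im'][(190 if n=='side' else 150):300,(250 if n=='side' else 240):420,::-1],None,fx=4 if n=='side' else 4,fy=4,interpolation=cv2.INTER_CUBIC))
E
```

```text
side disc [([305.6, 270.4], [292, 262, 28, 17, 364])] cloud med [0.544 0.024 0.   ]
side red [] cloud med [0.453 0.052 0.222]
side red [([326.6, 225.0], [306, 213, 42, 25, 422])] cloud med [0.437 0.052 0.222]
side gold [([355.4, 235.5], [345, 217, 23, 37, 688])] cloud med [ 0.496 -0.142  0.061]
top disc [([310.6, 247.2], [304, 235, 13, 23, 177]), ([294.0, 243.4], [292, 236, 5, 16, 51])] cloud med [0.543 0.01  0.002]
top red [] cloud med [0.458 0.042 0.222]
top red [([295.7, 269.7], [271, 262, 50, 17, 448])] cloud med [0.445 0.042 0.227]
top gold [([363.6, 254.9], [352, 244, 24, 23, 431])] cloud med [ 0.506 -0.154  0.093]
```

View pics/sidec.png

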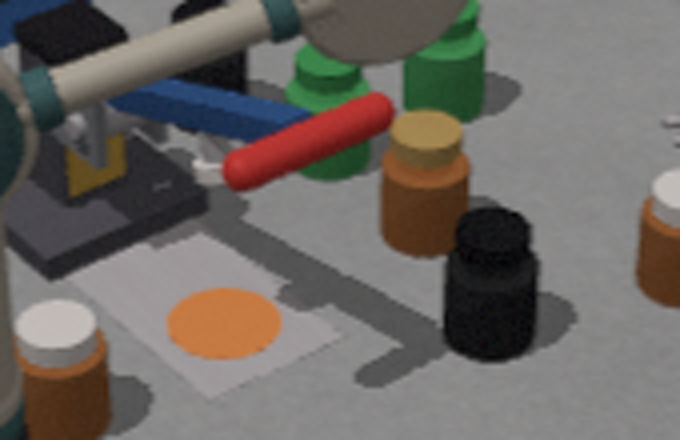

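View pics/topc.png

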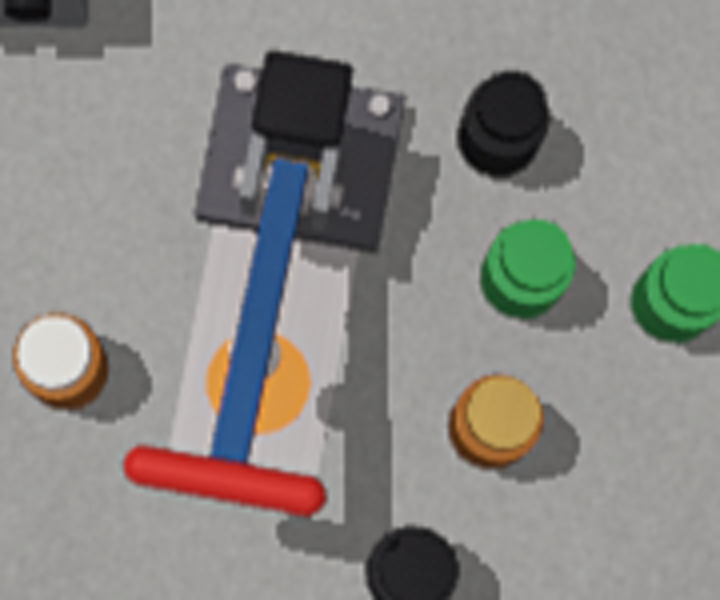

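The crops confirm it: the amber jar has its gold cap standing proud, at crop (425,135) in the side view and (500,415) in the top view. The disc is unobstructed in the side view. Next I measure it from both views.

```bash
cat >> h.py <<'E'
def ell(m):
    c=max(cv2.findContours(m,cv2.RETR_EXTERNAL,cv2.CHAIN_APPROX_NONE)[0],key=cv2.contourArea)
    return cv2.fitEllipse(cv2.convexHull(c))
E
python3 - <<'E'
from h import *
S=np.load("pics/side0.npz");T=np.load("pics/top0.npz")
hs=cv2.cvtColor(S['im'],cv2.COLOR_RGB2HSV);ht=cv2.cvtColor(T['im'],cv2.COLOR_RGB2HSV)
print('side col',[hs[y,356].tolist() for y in range(216,256,3)])
print('top col',[ht[y,364].tolist() for y in range(242,270,3)],[ht[255,x].tolist() for x in range(350,380,3)])
dm=mask(S['im'],(5,150,120),(18,255,255),(280,255,330,285)); e=ell(dm); print('disc side',e,plane('side',e[0],0))
tm=mask(T['im'],(5,150,120),(22,255,255),(285,225,325,265)); e2=ell(tm); print('disc top',e2,plane('top',e2[0],0), 'tri',tri(e[0],e2[0]))
# caps with narrow yellow hue
for lo in(15,17,19):
  r={}
  for n,D,b in(('side',S,(335,205,375,260)),('top',T,(345,235,385,275))):
    m=mask(D['im'],(lo,80,40),(32,255,255),b); e=ell(m);r[n]=e; p=cloud(n,m,D['d'])
    print(lo,n,[np.round(x,1).tolist() if not np.isscalar(x) else round(x) for x in e],'z pct',np.percentile(p[:,2],[10,50,90]).round(3),'plane',plane(n,e[0],.096).round(4))
  print('tri',tri(r['side'][0],r['top'][0]))
# handle
ends={}
for n,D,b in(('side',S,(295,205,355,245)),('top',T,(265,255,330,285))):
    m=mask(D['im'],(0,150,60),(4,255,255),b)|mask(D['im'],(172,150,60),(180,255,255),b)
    r=cv2.minAreaRect(np.argwhere(m)[:,::-1].astype(np.int32)); bx=cv2.boxPoints(r); print(n,r)
    (w,h)=r[1]; k=0 if np.linalg.norm(bx[0]-bx[1])<np.linalg.norm(bx[1]-bx[2]) else 1
    a=(bx[k]+bx[(k+1)%4])/2; c=(bx[(k+2)%4]+bx[(k+3)%4])/2
    ends[n]=sorted([a.tolist(),c.tolist()])
print(ends)
E0=tri(ends['side'][0],ends['top'][0]);E1=tri(ends['side'][1],ends['top'][1]);print('ends',E0,E1,np.linalg.norm(E0-E1),'mid',(E0+E1)/2, 'press x az',np.arctan2(*(E0-E1)[1::-1])-np.pi/2)
# other caps
for nm,b,lo,hi in(('green',(350,195,430,240),(40,80,40),(85,255,255)),('white',(370,300,410,335),(0,0,140),(180,70,255))):
    for c in cents(mask(T['im'],lo,hi,b)): print(nm,c,plane('top',c[0],.09).round(3))
for nm,p in(('blackN',(343.5,292)),('blackF',(367,177)),('whiteL',(254,237)),('column',(316,175))): print(nm,plane('top',p,.09).round(3))
E
```

```text
side col [[60, 103, 84], [19, 129, 158], [19, 124, 162], [20, 125, 163], [18, 138, 98], [18, 142, 95], [13, 171, 128], [13, 160, 97], [13, 177, 78], [13, 183, 78], [12, 177, 78], [13, 185, 76], [12, 181, 76], [0, 2, 140]]
top col [[90, 2, 152], [20, 144, 189], [21, 137, 188], [20, 138, 188], [20, 138, 190], [20, 139, 189], [21, 135, 193], [14, 178, 163], [13, 142, 79], [15, 3, 159]] [[20, 5, 163], [13, 203, 94], [15, 173, 143], [20, 136, 195], [20, 138, 191], [20, 138, 189], [20, 137, 188], [20, 138, 188], [18, 159, 175], [105, 5, 103]]
disc side ((305.59063720703125, 270.4363098144531), (16.699478149414062, 27.243619918823242), 88.79417419433594) [0.54416027 0.02464267 0.        ]
disc top ((310.04925537109375, 246.5006866455078), (11.784460067749023, 23.462257385253906), 15.90302848815918) [0.54278441 0.00699765 0.        ] tri [ 0.55101416  0.01220097 -0.0115201 ]
15 side [[356.1, 224.2], [14.7, 19.0], 91] z pct [0.079 0.093 0.097] plane [ 0.501  -0.1483  0.096 ]
15 top [[365.3, 252.9], [18.6, 19.2], 117] z pct [0.084 0.095 0.099] plane [ 0.5111 -0.1575  0.096 ]
tri [ 0.51127766 -
[... 772 characters left out ...]
 [347.12237548828125, 216.2906036376953]], 'top': [[271.0416259765625, 264.785888671875], [320.130126953125, 274.33087158203125]]}
ends [0.45753562 0.10829187 0.21432701] [ 0.43300041 -0.02396489  0.21418548] 0.13451337336347546 mid [0.44526802 0.04216349 0.21425625] press x az -0.18342669460153838
green ([371.6, 216.6], [360, 205, 24, 25, 439]) [ 0.623 -0.178  0.09 ]
green ([410.4, 222.7], [398, 211, 26, 24, 462]) [ 0.606 -0.295  0.09 ]
white ([386.7, 317.3], [370, 300, 40, 35, 777]) [ 0.324 -0.219  0.09 ]
white ([392.8, 315.2], [384, 306, 19, 19, 287]) [ 0.33  -0.237  0.09 ]
blackN [ 0.395 -0.094  0.09 ]
blackF [ 0.747 -0.165  0.09 ]
whiteL [0.555 0.175 0.09 ]
column [ 0.751 -0.008  0.09 ]
```

The measurements agree: the disc is at (0.544, 0.024), which matches handle mid + 101 mm along the press x. The handle is at z 0.214 and the press yaw is -0.18. The jar is at about (0.511, -0.157), with its cap top at 0.096. The push runs along the press +y for about 184 mm. I'll rise and turn the tool first.

Call:
{"name": "servo_tool", "arguments": {"moves": [{"dp":[0,0,-0.1],"delta_rot":[0,0,1],"fingers":0.5},{"dp":[0,0,-0.1],"delta_rot":[0,0,1],"fingers":0.5},{"dp":[0,0,-0.1],"delta_rot":[0,0,1],"fingers":0.5},{"dp":[0,0,-0.1],"delta_rot":[0,0,1],"fingers":0.5},{"dp":[0,0,-0.1],"delta_rot":[0,0,1],"fingers":0.5}]}}

```text
clock: 0.6
position: [0.2163, 0.5325, 0.4042]
ee_rot: [-0.0, 0.43, 0.903, -0.001]
contact_force: [-0.0, -0.2, -0.0]
width: 0.0425
gripper_force: 0.0
```

Call:
{"name": "servo_tool", "arguments": {"moves": [{"dp":[0,0,0],"delta_rot":[0,0,1],"fingers":0.5},{"dp":[0,0,0],"delta_rot":[0,0,1],"fingers":0.5},{"dp":[0,0,0],"delta_rot":[0,0,1],"fingers":0.5},{"dp":[0,0,0],"delta_rot":[0,0,1],"fingers":0.5},{"dp":[0,0,0],"delta_rot":[0,0,1],"fingers":0.5}]}}

```text
clock: 1.1
position: [0.2163, 0.5326, 0.4034]
ee_rot: [0.0, 0.64, 0.768, -0.001]
contact_force: [-0.1, -0.1, 0.3]
width: 0.0428
gripper_force: 0.0
```

Call:
{"name": "servo_tool", "arguments": {"moves": [{"dp":[0,0,0],"delta_rot":[0,0,1],"fingers":0.5},{"dp":[0,0,0],"delta_rot":[0,0,1],"fingers":0.5},{"dp":[0,0,0],"delta_rot":[0,0,1],"fingers":0.5},{"dp":[0,0,0],"delta_rot":[0,0,0.65],"fingers":0.5},{"dp":[0,0,0],"delta_rot":[0,0,0],"fingers":0.5}]}}

```text
clock: 1.6
position: [0.2163, 0.5326, 0.4034]
ee_rot: [0.0, 0.768, 0.641, -0.0]
contact_force: [-0.6, 0.3, -0.6]
width: 0.0423
gripper_force: 0.0
```

Call:
{"name": "servo_tool", "arguments": {"moves": [{"dp":[-0.188,0.104,0],"delta_rot":[0,0,0],"fingers":0.5},{"dp":[-0.188,0.104,0],"delta_rot":[0,0,0],"fingers":0.5},{"dp":[-0.188,0.104,0],"delta_rot":[0,0,0],"fingers":0.5},{"dp":[-0.188,0.104,0],"delta_rot":[0,0,0],"fingers":0.5},{"dp":[-0.188,0.104,0],"delta_rot":[0,0,0],"fingers":0.5}]}}

```text
clock: 2.1
position: [0.2851, 0.3275, 0.4037]
ee_rot: [0.0, 0.767, 0.642, -0.0]
contact_force: [0.7, -0.1, 0.5]
width: 0.043
gripper_force: 0.0
```

Call:
{"name": "servo_tool", "arguments": {"moves": [{"dp":[-0.188,0.104,0],"delta_rot":[0,0,0],"fingers":0.5},{"dp":[-0.188,0.104,0],"delta_rot":[0,0,0],"fingers":0.5},{"dp":[-0.188,0.104,0],"delta_rot":[0,0,0],"fingers":0.5},{"dp":[-0.188,0.104,0],"delta_rot":[0,0,0],"fingers":0.5},{"dp":[-0.188,0.104,0],"delta_rot":[0,0,0],"fingers":0.5}]}}

```text
clock: 2.6
position: [0.3536, 0.1239, 0.4039]
ee_rot: [0.0, 0.767, 0.641, 0.0]
contact_force: [1.0, 0.4, -0.3]
width: 0.0428
gripper_force: 0.0
```

Call:
{"name": "servo_tool", "arguments": {"moves": [{"dp":[-0.188,0.104,0],"delta_rot":[0,0,0],"fingers":0.5},{"dp":[-0.188,0.104,0],"delta_rot":[0,0,0],"fingers":0.5},{"dp":[-0.188,0.104,0],"delta_rot":[0,0,0],"fingers":0.5},{"dp":[-0.188,0.104,0],"delta_rot":[0,0,0],"fingers":0.5},{"dp":[-0.188,0.104,0],"delta_rot":[0,0,0],"fingers":0.5}]}}

```text
clock: 3.1
position: [0.4224, -0.0798, 0.4039]
ee_rot: [0.0, 0.767, 0.641, 0.0]
contact_force: [0.8, 0.4, 0.1]
width: 0.0427
gripper_force: 0.0
```

Call:
{"name": "servo_tool", "arguments": {"moves": [{"dp":[-0.188,0.104,0],"delta_rot":[0,0,0],"fingers":0.5},{"dp":[-0.188,0.104,0],"delta_rot":[0,0,0],"fingers":0.5},{"dp":[-0.188,0.104,0],"delta_rot":[0,0,0],"fingers":0.5},{"dp":[-0.188,0.104,0],"delta_rot":[0,0,0],"fingers":0.5},{"dp":[-0.188,0.104,0],"delta_rot":[0,0,0],"fingers":0.5}]}}

```text
clock: 3.6
position: [0.4912, -0.2833, 0.4035]
ee_rot: [-0.0, 0.767, 0.641, 0.0]
contact_force: [0.5, 0.2, -0.4]
width: 0.0425
gripper_force: 0.0
```

Call:
{"name": "servo_tool", "arguments": {"moves": [{"dp":[0,0,0],"delta_rot":[0,1,0],"fingers":0.5},{"dp":[0,0,0],"delta_rot":[0,1,0],"fingers":0.5},{"dp":[0,0,0],"delta_rot":[0,1,0],"fingers":0.5},{"dp":[0,0,0],"delta_rot":[0,1,0],"fingers":0.5},{"dp":[0,0,0],"delta_rot":[0,1,0],"fingers":0.5}]}}

```text
clock: 4.1
position: [0.491, -0.2819, 0.4039]
ee_rot: [-0.159, 0.743, 0.621, 0.192]
contact_force: [0.6, 0.5, -1.2]
width: 0.0426
gripper_force: 0.0
```

Call:
{"name": "servo_tool", "arguments": {"moves": [{"dp":[0,0,0],"delta_rot":[0,1,0],"fingers":0.5},{"dp":[0,0,0],"delta_rot":[0,0.5,0],"fingers":0.5},{"dp":[0,0,0],"delta_rot":[0,0,0],"fingers":0.5}]}}

```text
clock: 4.4
position: [0.4907, -0.2829, 0.4021]
ee_rot: [-0.206, 0.728, 0.606, 0.245]
contact_force: [-0.5, 0.0, -0.2]
width: 0.0424
gripper_force: 0.0
```

```bash
cat >> h.py <<'E'
from scipy.spatial.transform import Rotation as Ro
def pose():
    s=readout.get_state();w,x,y,z=s['ee_rot'];return s['position'],Ro.from_quat([x,y,z,w]).as_matrix(),s
P=np.array([np.sin(.183),np.cos(.183),0]);DISC=np.array([.5443,.0243,0])
E
python3 - <<'E'
from h import *
p,R,s=pose();print(p,R.round(3),s['qpos'].round(2))
im,d=imaging.get_image("side");cv2.imwrite("pics/s1.png",im[:,:,::-1])
E
```

```text
[ 0.49071745 -0.28288222  0.40205879] [[ 0.144  0.984  0.108]
 [ 0.782 -0.18   0.597]
 [ 0.607 -0.002 -0.795]] [-0.89  0.37  1.27  0.51  1.92 -0.63]
```

View pics/s1.png

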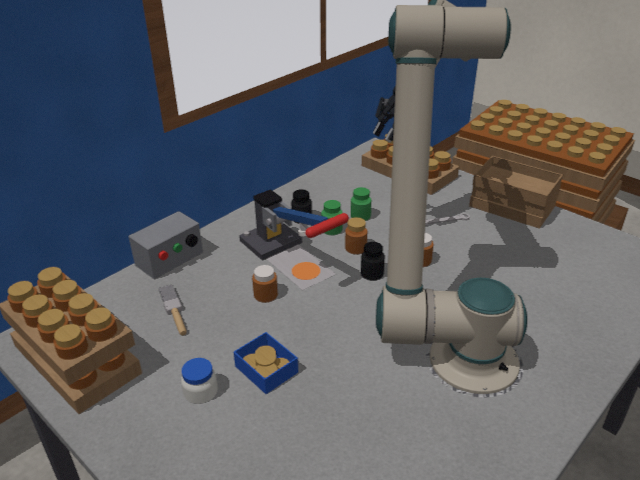

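The arm leans clear, and the jar at (356,236) and disc at (306,271) are both visible and unchanged. The tool is within 3 mm of the push line, so I descend.

Call:
{"name": "servo_tool", "arguments": {"moves": [{"dp":[-0.121,-0.013,0.159],"delta_rot":[0,0,0],"fingers":0.5},{"dp":[-0.121,0,0.159],"delta_rot":[0,0,0],"fingers":0.5},{"dp":[-0.121,0,0.159],"delta_rot":[0,0,0],"fingers":0.5},{"dp":[-0.121,0,0.159],"delta_rot":[0,0,0],"fingers":0.5},{"dp":[-0.121,0,0.159],"delta_rot":[0,0,0],"fingers":0.5}]}}

```text
clock: 4.95
position: [0.4887, -0.2807, 0.2034]
ee_rot: [-0.203, 0.727, 0.608, 0.245]
contact_force: [0.9, -0.6, -0.3]
width: 0.0427
gripper_force: 0.0
```

Call:
{"name": "servo_tool", "arguments": {"moves": [{"dp":[-0.121,0,0.159],"delta_rot":[0,0,0],"fingers":0.5},{"dp":[-0.121,0,0.159],"delta_rot":[0,0,0],"fingers":0.5},{"dp":[-0.08,0,0.105],"delta_rot":[0,0,0],"fingers":0.5},{"dp":[0,0,0],"delta_rot":[0,0,0],"fingers":0.5}]}}

```text
clock: 5.35
position: [0.4875, -0.2798, 0.0952]
ee_rot: [-0.207, 0.727, 0.607, 0.244]
contact_force: [-0.0, 0.6, 0.3]
width: 0.0427
gripper_force: 0.0
```

```bash
python3 - <<'E'
from h import *
p,R,s=pose();print(p,s['qpos'].round(2))
im,d=imaging.get_image("top")
m=mask(im,(17,80,40),(32,255,255),(335,225,385,275)); 
if m.any(): print(ell(m),plane('top',ell(m)[0],.096))
a=im[190:310,280:480,::-1]
b,_=imaging.get_image("side"); b=b[180:300,280:480,::-1]
cv2.imwrite("pics/c2.png",cv2.resize(np.vstack([a,b]),None,fx=2.5,fy=2.5,interpolation=cv2.INTER_CUBIC))
E
```

```text
[ 0.48752961 -0.27977387  0.09521645] [-0.89  0.62  1.67  0.49  1.34 -0.94]
((365.466796875, 252.79331970214844), (17.89645767211914, 18.13686180114746), 6.904777526855469) [ 0.51151638 -0.158062    0.096     ]
```

View pics/c2.png

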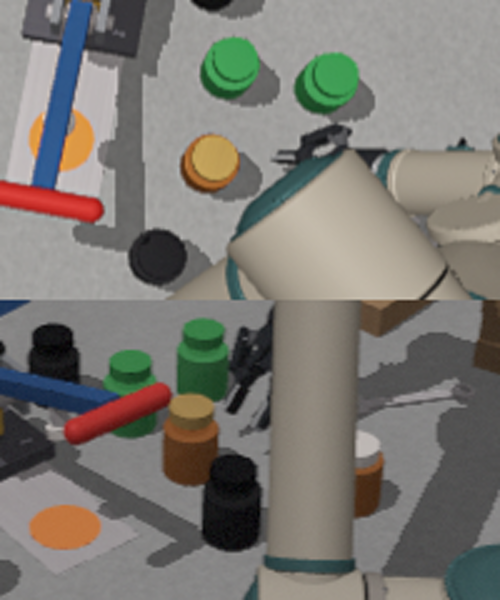

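The top half shows the gold jar at (210,160) in the crop, with fingers behind it at (300,155). The forearm hangs over at about (290,230). I'll check the forearm's height against the handle over the whole push.

```bash
python3 - <<'E'
from h import *
p,R,s=pose()
Q=[]
for n in("side","top"):
    im,d=imaging.get_image(n); Z=np.load(f"pics/{n}0.npz")
    m=((d>0)&(np.abs(d-Z['d'])>.02)).astype(np.uint8); c=cloud(n,m,d)
    Q.append(c[(c[:,2]>.05)&(np.hypot(c[:,0],c[:,1])>.2)])
Q=np.vstack(Q)
A=(Q-p)@R
for zz in np.arange(-.5,.05,.04):
    k=(A[:,2]>zz)&(A[:,2]<=zz+.04)&(np.abs(A[:,0])<.2)
    if k.sum()>5: print('tool z %.2f'%zz,k.sum(),'x',np.percentile(A[k,0],[2,98]).round(3),'y',np.percentile(A[k,1],[2,98]).round(3),'wz',np.percentile(Q[k,2],[2,98]).round(3))
# world grid: lowest seen point per x,y cell
for x in np.arange(.25,.65,.05):
    print('x %.2f'%x,[(round(y,2),round(float(Q[k,2].min()),2),round(float(Q[k,2].max()),2)) for y in np.arange(-.5,0.05,.05) for k in [(abs(Q[:,0]-x)<.025)&(abs(Q[:,1]-y)<.025)] if k.sum()>3])
E
```

```text
tool z -0.50 31 x [-0.186 -0.005] y [0.975 1.036] wz [0.371 0.467]
tool z -0.46 45 x [-0.186  0.04 ] y [0.973 1.029] wz [0.338 0.475]
tool z -0.42 102 x [-0.173  0.199] y [-0.133  1.021] wz [0.314 0.538]
tool z -0.38 696 x [-0.127  0.199] y [-0.19   0.998] wz [0.306 0.511]
tool z -0.34 2274 x [-0.032  0.197] y [-0.175  0.954] wz [0.336 0.476]
tool z -0.30 1029 x [-0.096  0.181] y [-0.144  0.977] wz [0.267 0.443]
tool z -0.26 499 x [-0.153  0.089] y [-0.052  0.988] wz [0.201 0.347]
tool z -0.22 494 x [-0.159  0.13 ] y [-0.04   0.987] wz [0.169 0.337]
tool z -0.18 397 x [-0.145  0.114] y [-0.036  0.986] wz [0.138 0.29 ]
tool z -0.14 300 x [-0.177  0.178] y [-0.036  0.988] wz [0.084 0.298]
tool z -0.10 135 x [-0.17   0.158] y [0.003 0.994] wz [0.062 0.257]
tool z -0.06 253 x [-0.061  0.145] y [0.003 0.971] wz [0.09  0.216]
tool z -0.02 481 x [-0.025  0.115] y [-0.005  0.955] wz [0.079 0.169]
tool z 0.02 313 x [-0.015  0.141] y [-0.039  0.949] wz [0.053 0.155]
x 0.25 [(np.float64(-0.3), 0.53, 0.7), (np.float64(-0.25), 0.54, 0.71), (np.float64(-0.2), 0.58, 0.7), (np.float64(-0.15), 0.64, 
[... 904 characters left out ...]
.float64(-0.15), 0.6, 0.71), (np.float64(-0.1), 0.09, 0.7)]
x 0.45 [(np.float64(-0.5), 0.33, 0.37), (np.float64(-0.45), 0.28, 0.38), (np.float64(-0.4), 0.22, 0.43), (np.float64(-0.35), 0.2, 0.48), (np.float64(-0.3), 0.2, 0.45), (np.float64(-0.25), 0.05, 0.1), (np.float64(-0.2), 0.67, 0.68), (np.float64(-0.15), 0.64, 0.69)]
x 0.50 [(np.float64(-0.5), 0.36, 0.37), (np.float64(-0.45), 0.34, 0.39), (np.float64(-0.4), 0.25, 0.4), (np.float64(-0.35), 0.18, 0.28), (np.float64(-0.3), 0.06, 0.22), (np.float64(-0.25), 0.05, 0.12)]
x 0.55 [(np.float64(-0.3), 0.08, 0.13), (np.float64(-0.25), 0.05, 0.1)]
x 0.60 [(np.float64(-0.35), 0.09, 0.1), (np.float64(-0.3), 0.06, 0.1), (np.float64(-0.2), 0.09, 0.1)]
```

The low parts of the arm stay more than 0.1 m clear of the handle through the push. I lower the last 15 mm and close up to the jar.

Call:
{"name": "servo_tool", "arguments": {"moves": [{"dp":[-0.046,0.007,0.06],"delta_rot":[0,0,0],"fingers":0.5},{"dp":[0.028,0,0.0212],"delta_rot":[0,0,0],"fingers":0.5},{"dp":[0.028,0,0.0212],"delta_rot":[0,0,0],"fingers":0.5},{"dp":[0.028,0,0.0212],"delta_rot":[0,0,0],"fingers":0.5},{"dp":[0.02,0,0.0152],"delta_rot":[0,0,0],"fingers":0.5}]}}

```text
clock: 6.05
position: [0.4946, -0.2549, 0.083]
ee_rot: [-0.205, 0.727, 0.607, 0.245]
contact_force: [-0.5, 0.4, 0.5]
width: 0.0425
gripper_force: 0.0
```

Call:
{"name": "servo_tool", "arguments": {"moves": [{"dp":[0.008,0,0.006],"delta_rot":[0,0,0],"fingers":0.5},{"dp":[0.008,0,0.006],"delta_rot":[0,0,0],"fingers":0.5},{"dp":[0.008,0,0.006],"delta_rot":[0,0,0],"fingers":0.5},{"dp":[0.008,0,0.006],"delta_rot":[0,0,0],"fingers":0.5},{"dp":[0.008,0,0.006],"delta_rot":[0,0,0],"fingers":0.5}]}}

```text
clock: 6.55
position: [0.4963, -0.2461, 0.0827]
ee_rot: [-0.205, 0.728, 0.607, 0.245]
contact_force: [0.4, 0.4, 0.4]
width: 0.0424
gripper_force: 0.0
```

Call:
{"name": "servo_tool", "arguments": {"moves": [{"dp":[0.008,0,0.006],"delta_rot":[0,0,0],"fingers":0.5},{"dp":[0.008,0,0.006],"delta_rot":[0,0,0],"fingers":0.5},{"dp":[0.008,0,0.006],"delta_rot":[0,0,0],"fingers":0.5},{"dp":[0.008,0,0.006],"delta_rot":[0,0,0],"fingers":0.5},{"dp":[0.008,0,0.006],"delta_rot":[0,0,0],"fingers":0.5}]}}

```text
clock: 7.05
position: [0.4981, -0.2361, 0.0828]
ee_rot: [-0.205, 0.728, 0.607, 0.245]
contact_force: [-0.7, -0.3, 0.3]
width: 0.0425
gripper_force: 0.0
```

```bash
cat >> h.py <<'E'
def track(lo=17):
    p,R,s=pose();im,d=imaging.get_image("top");im2,_=imaging.get_image("side")
    m=mask(im,(lo,80,40),(32,255,255),(285,215,385,285)); X=plane('top',ell(m)[0],.096)
    X[1]+=0; m2=mask(im2,(17,80,120),(32,255,255),(290,190,375,262))
    print('tcp',p.round(4),'F',s['contact_force'].round(2),'jar top',X.round(4),m.astype(bool).sum(),ell(m)[1],'side',plane('side',ell(m2)[0],.096).round(4),ell(m2)[1])
    Y=np.array([P[1],-P[0],0])
    for nm,A in(('jar-disc',X-DISC),('jar-tcp',X-p)): print(nm,'along %.4f lat %.4f'%(A@P,A@Y))
    return im,im2
E
python3 - <<'E'
from h import *
track()
E
```

```text
tcp [ 0.4981 -0.2361  0.0828] F [-0.7  -0.3   0.34] jar top [ 0.5117 -0.1579  0.096 ] 370 (17.89802360534668, 18.288097381591797) side [ 0.5082 -0.1568  0.096 ] (9.716156005859375, 17.450685501098633)
jar-disc along -0.1851 lat 0.0011
jar-tcp along 0.0793 lat -0.0009
```

Call:
{"name": "servo_tool", "arguments": {"moves": [{"dp":[0.008,0,0.006],"delta_rot":[0,0,0],"fingers":0.5},{"dp":[0.008,0,0.006],"delta_rot":[0,0,0],"fingers":0.5},{"dp":[0.008,0,0.006],"delta_rot":[0,0,0],"fingers":0.5},{"dp":[0.008,0,0.006],"delta_rot":[0,0,0],"fingers":0.5},{"dp":[0.008,0,0.006],"delta_rot":[0,0,0],"fingers":0.5}]}}

```text
clock: 7.65
position: [0.4999, -0.2264, 0.0828]
ee_rot: [-0.204, 0.728, 0.607, 0.245]
contact_force: [-0.2, -1.2, -0.1]
width: 0.0431
gripper_force: 0.7
```

Call:
{"name": "servo_tool", "arguments": {"moves": [{"dp":[0.008,0,0.006],"delta_rot":[0,0,0],"fingers":0.5},{"dp":[0.008,0,0.006],"delta_rot":[0,0,0],"fingers":0.5},{"dp":[0.008,0,0.006],"delta_rot":[0,0,0],"fingers":0.5},{"dp":[0.008,0,0.006],"delta_rot":[0,0,0],"fingers":0.5},{"dp":[0.008,0,0.006],"delta_rot":[0,0,0],"fingers":0.5}]}}

```text
clock: 8.15
position: [0.5016, -0.2163, 0.0829]
ee_rot: [-0.205, 0.728, 0.607, 0.245]
contact_force: [-0.3, -1.9, -1.3]
width: 0.043
gripper_force: 0.6
```

```bash
python3 - <<'E'
from h import *
track()
E
```

```text
tcp [ 0.5016 -0.2163  0.0829] F [-0.33 -1.94 -1.28] jar top [ 0.5142 -0.1401  0.096 ] 378 (18.019989013671875, 18.142257690429688) side [ 0.51   -0.1383  0.096 ] (9.449214935302734, 17.460811614990234)
jar-disc along -0.1671 lat 0.0003
jar-tcp along 0.0773 lat -0.0015
```

Call:
{"name": "servo_tool", "arguments": {"moves": [{"dp":[0.012,0,0.0091],"delta_rot":[0,0,0],"fingers":0.5},{"dp":[0.012,0,0.0091],"delta_rot":[0,0,0],"fingers":0.5},{"dp":[0.012,0,0.0091],"delta_rot":[0,0,0],"fingers":0.5},{"dp":[0.014,0,0.0106],"delta_rot":[0,0,0],"fingers":0.5},{"dp":[0.014,0,0.0106],"delta_rot":[0,0,0],"fingers":0.5}]}}

```text
clock: 8.75
position: [0.5046, -0.2004, 0.083]
ee_rot: [-0.205, 0.728, 0.607, 0.245]
contact_force: [-0.6, -1.3, -0.6]
width: 0.0426
gripper_force: 0.7
```

Call:
{"name": "servo_tool", "arguments": {"moves": [{"dp":[0.014,0,0.0106],"delta_rot":[0,0,0],"fingers":0.5},{"dp":[0.014,0,0.0106],"delta_rot":[0,0,0],"fingers":0.5},{"dp":[0.014,0,0.0106],"delta_rot":[0,0,0],"fingers":0.5},{"dp":[0.014,0,0.0106],"delta_rot":[0,0,0],"fingers":0.5},{"dp":[0.014,0,0.0106],"delta_rot":[0,0,0],"fingers":0.5}]}}

```text
clock: 9.25
position: [0.5077, -0.1832, 0.083]
ee_rot: [-0.205, 0.728, 0.607, 0.245]
contact_force: [-0.0, -1.2, -0.1]
width: 0.0428
gripper_force: 0.7
```

Call:
{"name": "servo_tool", "arguments": {"moves": [{"dp":[0.014,0,0.0106],"delta_rot":[0,0,0],"fingers":0.5},{"dp":[0.014,0,0.0106],"delta_rot":[0,0,0],"fingers":0.5},{"dp":[0.014,0,0.0106],"delta_rot":[0,0,0],"fingers":0.5},{"dp":[0.014,0,0.0106],"delta_rot":[0,0,0],"fingers":0.5},{"dp":[0.014,0,0.0106],"delta_rot":[0,0,0],"fingers":0.5}]}}

```text
clock: 9.75
position: [0.5109, -0.1659, 0.083]
ee_rot: [-0.205, 0.728, 0.607, 0.245]
contact_force: [-0.2, -1.3, -0.5]
width: 0.0424
gripper_force: 0.7
```

```bash
python3 - <<'E'
from h import *
track()
E
```

```text
tcp [ 0.5109 -0.1659  0.083 ] F [-0.24 -1.32 -0.52] jar top [ 0.5232 -0.0892  0.096 ] 375 (17.903076171875, 18.166868209838867) side [ 0.5173 -0.0872  0.096 ] (9.082518577575684, 17.76930046081543)
jar-disc along -0.1155 lat -0.0000
jar-tcp along 0.0777 lat -0.0018
```

Tracking well. I keep going, 85 mm more before looking closely.

Call:
{"name": "servo_tool", "arguments": {"moves": [{"dp":[0.014,0,0.0106],"delta_rot":[0,0,0],"fingers":0.5},{"dp":[0.014,0,0.0106],"delta_rot":[0,0,0],"fingers":0.5},{"dp":[0.014,0,0.0106],"delta_rot":[0,0,0],"fingers":0.5},{"dp":[0.014,0,0.0106],"delta_rot":[0,0,0],"fingers":0.5},{"dp":[0.014,0,0.0106],"delta_rot":[0,0,0],"fingers":0.5}]}}

```text
clock: 10.35
position: [0.514, -0.1486, 0.0831]
ee_rot: [-0.205, 0.728, 0.607, 0.245]
contact_force: [-0.1, -1.6, 1.1]
width: 0.0431
gripper_force: 0.8
```

Call:
{"name": "servo_tool", "arguments": {"moves": [{"dp":[0.014,0,0.0106],"delta_rot":[0,0,0],"fingers":0.5},{"dp":[0.014,0,0.0106],"delta_rot":[0,0,0],"fingers":0.5},{"dp":[0.014,0,0.0106],"delta_rot":[0,0,0],"fingers":0.5},{"dp":[0.014,0,0.0106],"delta_rot":[0,0,0],"fingers":0.5},{"dp":[0.014,0,0.0106],"delta_rot":[0,0,0],"fingers":0.5}]}}

```text
clock: 10.85
position: [0.5172, -0.1313, 0.0831]
ee_rot: [-0.205, 0.728, 0.607, 0.245]
contact_force: [-0.0, -1.5, -0.7]
width: 0.043
gripper_force: 0.8
```

Call:
{"name": "servo_tool", "arguments": {"moves": [{"dp":[0.014,0,0.0106],"delta_rot":[0,0,0],"fingers":0.5},{"dp":[0.014,0,0.0106],"delta_rot":[0,0,0],"fingers":0.5},{"dp":[0.014,0,0.0106],"delta_rot":[0,0,0],"fingers":0.5},{"dp":[0.014,0,0.0106],"delta_rot":[0,0,0],"fingers":0.5},{"dp":[0.014,0,0.0106],"delta_rot":[0,0,0],"fingers":0.5}]}}

```text
clock: 11.35
position: [0.5203, -0.1141, 0.0831]
ee_rot: [-0.205, 0.728, 0.607, 0.245]
contact_force: [0.1, -1.2, -1.5]
width: 0.0428
gripper_force: 0.7
```

Call:
{"name": "servo_tool", "arguments": {"moves": [{"dp":[0.014,0,0.0106],"delta_rot":[0,0,0],"fingers":0.5},{"dp":[0.014,0,0.0106],"delta_rot":[0,0,0],"fingers":0.5},{"dp":[0.014,0,0.0106],"delta_rot":[0,0,0],"fingers":0.5},{"dp":[0.014,0,0.0106],"delta_rot":[0,0,0],"fingers":0.5},{"dp":[0.014,0,0.0106],"delta_rot":[0,0,0],"fingers":0.5}]}}

```text
clock: 11.85
position: [0.5234, -0.0968, 0.0832]
ee_rot: [-0.205, 0.728, 0.607, 0.245]
contact_force: [-0.3, -1.1, -0.5]
width: 0.0427
gripper_force: 0.7
```

```bash
python3 - <<'E'
from h import *
a,b=track()
cv2.imwrite("pics/c3.png",cv2.resize(np.vstack([a[180:300,250:450,::-1],b[190:310,220:420,::-1]]),None,fx=2.5,fy=2.5,interpolation=cv2.INTER_CUBIC))
E
```

```text
tcp [ 0.5234 -0.0968  0.0832] F [-0.34 -1.14 -0.49] jar top [ 0.5359 -0.0213  0.096 ] 303 (17.438251495361328, 17.778837203979492) side [ 0.5305 -0.0382  0.096 ] (3.3599658012390137, 9.821925163269043)
jar-disc along -0.0464 lat 0.0000
jar-tcp along 0.0764 lat -0.0015
```

View pics/c3.png

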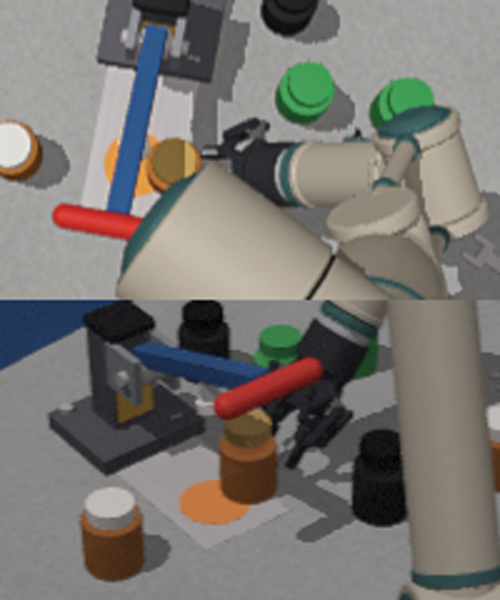

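The jar at side-crop (248,470) is standing upright, half on the disc, with the tool clear of the head and handle. About 45 mm remain.

Call:
{"name": "servo_tool", "arguments": {"moves": [{"dp":[0.014,0,0.0106],"delta_rot":[0,0,0],"fingers":0.5},{"dp":[0.014,0,0.0106],"delta_rot":[0,0,0],"fingers":0.5},{"dp":[0.014,0,0.0106],"delta_rot":[0,0,0],"fingers":0.5},{"dp":[0.014,0,0.0106],"delta_rot":[0,0,0],"fingers":0.5},{"dp":[0.014,0,0.0106],"delta_rot":[0,0,0],"fingers":0.5}]}}

```text
clock: 12.45
position: [0.5266, -0.0795, 0.0832]
ee_rot: [-0.205, 0.728, 0.607, 0.245]
contact_force: [0.5, -1.4, -0.5]
width: 0.0426
gripper_force: 0.8
```

Call:
{"name": "servo_tool", "arguments": {"moves": [{"dp":[0.014,0,0.0106],"delta_rot":[0,0,0],"fingers":0.5},{"dp":[0.014,0,0.0106],"delta_rot":[0,0,0],"fingers":0.5},{"dp":[0.014,0,0.0106],"delta_rot":[0,0,0],"fingers":0.5},{"dp":[0.014,0,0.0106],"delta_rot":[0,0,0],"fingers":0.5},{"dp":[0.012,0,0.0091],"delta_rot":[0,0,0],"fingers":0.5}]}}

```text
clock: 12.95
position: [0.5296, -0.0627, 0.0832]
ee_rot: [-0.205, 0.728, 0.607, 0.245]
contact_force: [-0.7, -1.8, -0.9]
width: 0.0429
gripper_force: 0.8
```

Call:
{"name": "servo_tool", "arguments": {"moves": [{"dp":[0.01,0,0.0076],"delta_rot":[0,0,0],"fingers":0.5},{"dp":[0.008,0,0.006],"delta_rot":[0,0,0],"fingers":0.5},{"dp":[0.004,0,0.003],"delta_rot":[0,0,0],"fingers":0.5},{"dp":[0,0,0],"delta_rot":[0,0,0],"fingers":0.5}]}}

```text
clock: 13.35
position: [0.5305, -0.0574, 0.0833]
ee_rot: [-0.205, 0.728, 0.607, 0.245]
contact_force: [0.3, -0.2, -0.2]
width: 0.0426
gripper_force: 0.5
```

```bash
python3 - <<'E'
from h import *
p,R,s=pose(); print(p, 'predicted jar along',(p-DISC)@P+.0773)
im,_=imaging.get_image("side"); t,_=imaging.get_image("top")
# amber body silhouette in side: widths by row
m=mask(im,(8,120,40),(16,255,255),(270,225,345,290))
for y in range(232,286,4):
    x=np.nonzero(m[y])[0]; print(y,(x.min(),x.max(),len(x)) if len(x) else None, end='; ')
print()
for nm,q in(('cap',DISC+[0,0,.096]),('base',DISC)): print(nm,proj('side',q),proj('top',q))
# expected silhouette centre column mid-body
Rg=[proj('side',DISC+[.034*np.cos(a),.034*np.sin(a),.02]) for a in np.linspace(0,6.28,90)]; print('expected cols at z=.02',min(r[0] for r in Rg),max(r[0] for r in Rg),'bottom row',max(proj('side',DISC+[.034*np.cos(a),.034*np.sin(a),0])[1] for a in np.linspace(0,6.28,90)))
cv2.imwrite("pics/c4.png",cv2.resize(np.vstack([t[190:290,250:400,::-1],im[200:300,240:390,::-1]]),None,fx=3,fy=3,interpolation=cv2.INTER_CUBIC))
E
```

```text
[ 0.53054325 -0.05739765  0.08327084] predicted jar along -0.005536931330118261
232 None; 236 None; 240 None; 244 None; 248 (np.int64(317), np.int64(318), 2); 252 (np.int64(297), np.int64(319), 11); 256 (np.int64(297), np.int64(319), 23); 260 (np.int64(297), np.int64(319), 23); 264 (np.int64(297), np.int64(318), 22); 268 (np.int64(293), np.int64(319), 27); 272 (np.int64(292), np.int64(319), 28); 276 (np.int64(275), np.int64(316), 23); 280 (np.int64(270), np.int64(275), 6); 284 (np.int64(270), np.int64(276), 7); 
cap [304.94394361 243.65281888] [304.1283177  241.01038406]
base [305.63768435 270.36261194] [304.642351   245.95500637]
expected cols at z=.02 293.7701942178974 317.22015377751916 bottom row 277.6876640996906
```

View pics/c4.png

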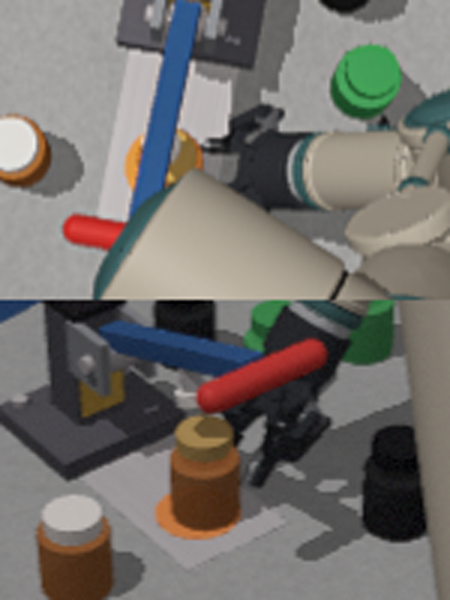

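The jar is upright and about 6 mm short; the side silhouette sits 2.5 px to the right of the disc centre. I nudge it, then back straight off.

Call:
{"name": "servo_tool", "arguments": {"moves": [{"dp":[0.006,0,0.0046],"delta_rot":[0,0,0],"fingers":0.5},{"dp":[0.008,0,0.006],"delta_rot":[0,0,0],"fingers":0.5},{"dp":[0.008,0,0.006],"delta_rot":[0,0,0],"fingers":0.5},{"dp":[0.004,0,0.003],"delta_rot":[0,0,0],"fingers":0.5},{"dp":[0,0,0],"delta_rot":[0,0,0],"fingers":0.5}]}}

```text
clock: 13.95
position: [0.5318, -0.051, 0.0833]
ee_rot: [-0.205, 0.728, 0.607, 0.245]
contact_force: [-0.2, -1.3, -0.0]
width: 0.0425
gripper_force: 0.5
```

Call:
{"name": "servo_tool", "arguments": {"moves": [{"dp":[-0.004,0,-0.003],"delta_rot":[0,0,0],"fingers":0.5},{"dp":[-0.012,0,-0.0091],"delta_rot":[0,0,0],"fingers":0.5},{"dp":[-0.04,0,-0.03],"delta_rot":[0,0,0],"fingers":0.5},{"dp":[-0.06,0,-0.046],"delta_rot":[0,0,0],"fingers":0.5},{"dp":[-0.06,0,-0.046],"delta_rot":[0,0,0],"fingers":0.5}]}}

```text
clock: 14.45
position: [0.5237, -0.0962, 0.0833]
ee_rot: [-0.204, 0.728, 0.607, 0.245]
contact_force: [-0.1, -0.4, -0.0]
width: 0.0429
gripper_force: 0.0
```

```bash
cat >> h.py <<'E'
def body():
    im,_=imaging.get_image("side")
    m=mask(im,(8,120,20),(16,255,130),(280,240,340,290))
    for y in range(254,276,4):
        x=np.nonzero(m[y])[0]; print(y,(int(x.min()),int(x.max()),len(x)) if len(x) else None, end='; ')
    o=mask(im,(5,150,150),(18,255,255),(280,255,335,290)); print('\ndisc left',[ (y,np.nonzero(o[y])[0].tolist()[::max(1,len(np.nonzero(o[y])[0])-1)]) for y in range(264,282,3) if o[y].any()])
    t,_=imaging.get_image("top"); return im,t
E
python3 - <<'E'
from h import *
p,R,s=pose(); print(p,s['contact_force'].round(1))
im,t=body()
cv2.imwrite("pics/c5.png",cv2.resize(np.vstack([t[190:290,250:400,::-1],im[200:300,240:390,::-1]]),None,fx=3,fy=3,interpolation=cv2.INTER_CUBIC))
E
```

```text
[ 0.523656   -0.09617621  0.08330617] [-0.1 -0.4 -0. ]
254 (299, 317, 12); 258 (295, 317, 9); 262 (295, 317, 23); 266 (295, 317, 23); 270 (295, 319, 25); 274 (297, 318, 21); 
disc left [(267, [294]), (270, [292, 294]), (273, [293, 295]), (276, [296, 315])]
```

View pics/c5.png

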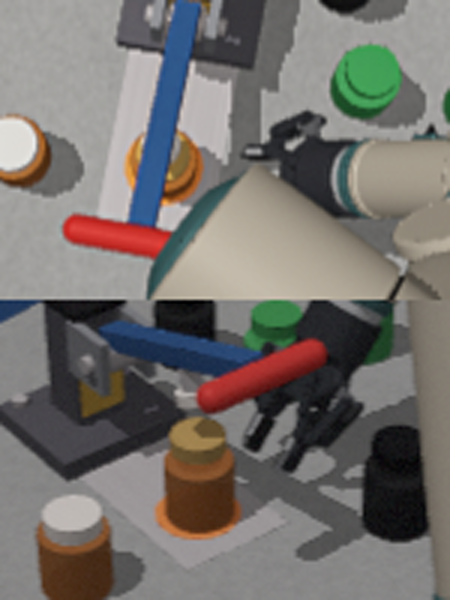

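The jar is centred on the disc, within about 2 mm (crop (200,475)), cap proud and the hand off it. I retreat, rise and untilt.

Call:
{"name": "servo_tool", "arguments": {"moves": [{"dp":[-0.12,0,-0.092],"delta_rot":[0,0,0],"fingers":0.5},{"dp":[-0.159,0,-0.121],"delta_rot":[0,0,0],"fingers":0.5},{"dp":[-0.159,0,-0.121],"delta_rot":[0,0,0],"fingers":0.3},{"dp":[0.121,0,-0.159],"delta_rot":[0,0,0],"fingers":0},{"dp":[0.121,0,-0.159],"delta_rot":[0,0,0],"fingers":0}]}}

```text
clock: 15.05
position: [0.5035, -0.2045, 0.1631]
ee_rot: [-0.206, 0.729, 0.605, 0.245]
contact_force: [-0.2, -0.4, 0.4]
width: 0.0004
gripper_force: 0.0
```

Call:
{"name": "servo_tool", "arguments": {"moves": [{"dp":[0.121,0,-0.159],"delta_rot":[0,0,0],"fingers":0},{"dp":[0.121,0,-0.159],"delta_rot":[0,0,0],"fingers":0},{"dp":[0.121,0,-0.159],"delta_rot":[0,0,0],"fingers":0},{"dp":[0.121,0,-0.159],"delta_rot":[0,0,0],"fingers":0},{"dp":[0.121,0,-0.159],"delta_rot":[0,0,0],"fingers":0}]}}

```text
clock: 15.55
position: [0.5036, -0.2029, 0.3649]
ee_rot: [-0.205, 0.728, 0.607, 0.245]
contact_force: [-0.5, 0.6, 0.2]
width: -0.0001
gripper_force: 0.0
```

Call:
{"name": "servo_tool", "arguments": {"moves": [{"dp":[0,0,0],"delta_rot":[0,-1,0],"fingers":0},{"dp":[0,0,0],"delta_rot":[0,-1,0],"fingers":0},{"dp":[0,0,0],"delta_rot":[0,-1,0],"fingers":0},{"dp":[0,0,0],"delta_rot":[0,-1,0],"fingers":0},{"dp":[0,0,0],"delta_rot":[0,-1,0],"fingers":0}]}}

```text
clock: 16.05
position: [0.5037, -0.2031, 0.3635]
ee_rot: [-0.047, 0.766, 0.639, 0.056]
contact_force: [-0.6, 0.2, -0.9]
width: -0.0002
gripper_force: 0.0
```

Call:
{"name": "servo_tool", "arguments": {"moves": [{"dp":[0,0,0],"delta_rot":[0,-1,0],"fingers":0},{"dp":[0,0,0],"delta_rot":[0,-0.5,0],"fingers":0},{"dp":[0,0,0],"delta_rot":[0,0,0],"fingers":0}]}}

```text
clock: 16.35
position: [0.5039, -0.2015, 0.3634]
ee_rot: [-0.0, 0.767, 0.641, 0.0]
contact_force: [-0.3, 0.5, -0.3]
width: -0.0002
gripper_force: 0.0
```

```bash
python3 - <<'E'
from h import *
p,R,s=pose();print(p,R.round(3),s['qpos'].round(2))
H=np.array([.4453,.0422,.2142]); print('to handle, tool axes m',R.T@(H-p),'units',R.T@(H-p)/.2)
body()
im,t=body()
m=mask(im,(0,150,60),(4,255,255),(295,205,355,245))
print('red',cents(m))
E
```

```text
[ 0.50386038 -0.20154414  0.36344229] [[ 0.177  0.984 -0.   ]
 [ 0.984 -0.177  0.001]
 [ 0.001 -0.    -1.   ]] [-0.51  0.2   1.46  0.    1.48 -0.33]
to handle, tool axes m [ 0.22944487 -0.10073659  0.14940206] units [ 1.14722436 -0.50368294  0.74701031]
254 (299, 317, 12); 258 (295, 317, 9); 262 (295, 317, 23); 266 (295, 317, 23); 270 (295, 319, 25); 274 (297, 318, 21); 
disc left [(267, [294]), (270, [292, 294]), (273, [293, 295]), (276, [296, 315])]
254 (299, 317, 15); 258 (295, 317, 9); 262 (295, 317, 23); 266 (295, 317, 23); 270 (295, 319, 25); 274 (297, 318, 21); 
disc left [(267, [294]), (270, [292, 294]), (273, [293, 295]), (276, [296, 315])]
red [([326.5, 225.0], [306, 213, 42, 24, 421])]
```

Call:
{"name": "servo_tool", "arguments": {"moves": [{"dp":[0.191,-0.084,0],"delta_rot":[0,0,0],"fingers":0},{"dp":[0.191,-0.084,0],"delta_rot":[0,0,0],"fingers":0},{"dp":[0.191,-0.084,0],"delta_rot":[0,0,0],"fingers":0},{"dp":[0.191,-0.084,0],"delta_rot":[0,0,0],"fingers":0},{"dp":[0.191,-0.084,0],"delta_rot":[0,0,0],"fingers":0}]}}

```text
clock: 17.05
position: [0.4552, 0.0007, 0.3631]
ee_rot: [-0.001, 0.768, 0.64, 0.0]
contact_force: [0.9, 0.2, 0.4]
width: 0.0
gripper_force: 0.0
```

Call:
{"name": "servo_tool", "arguments": {"moves": [{"dp":[0.191,-0.084,0],"delta_rot":[0,0,0],"fingers":0},{"dp":[0,0,0.1],"delta_rot":[0,0,0],"fingers":0},{"dp":[0,0,0.1],"delta_rot":[0,0,0],"fingers":0},{"dp":[0,0,0.05],"delta_rot":[0,0,0],"fingers":0},{"dp":[0,0,0],"delta_rot":[0,0,0],"fingers":0}]}}

```text
clock: 17.55
position: [0.4454, 0.0401, 0.3118]
ee_rot: [-0.001, 0.768, 0.64, -0.001]
contact_force: [-0.3, 0.5, -0.1]
width: 0.0003
gripper_force: 0.0
```

```bash
python3 - <<'E'
from h import *
p,R,s=pose();print(p,s['contact_force'].round(1))
H=np.array([.4453,.0422,.2142]); print('handle rel',(R.T@(H-p)).round(4))
im,_=imaging.get_image("side");t,_=imaging.get_image("top")
cv2.imwrite("pics/c6.png",cv2.resize(np.vstack([t[190:310,240:400,::-1],im[170:290,260:420,::-1]]),None,fx=2.5,fy=2.5,interpolation=cv2.INTER_CUBIC))
E
```

```text
[0.44536604 0.04014013 0.31182266] [-0.3  0.5 -0.1]
handle rel [ 0.002  -0.0001  0.0976]
```

View pics/c6.png

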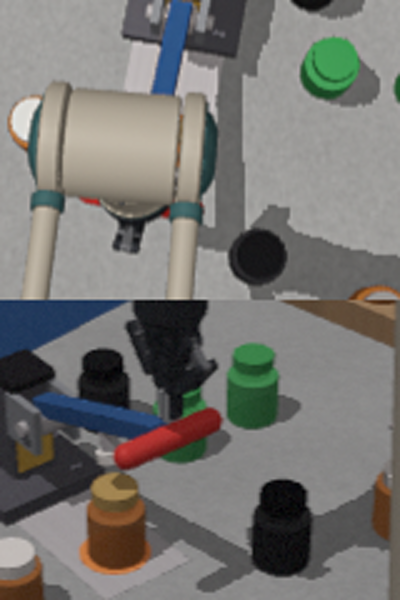

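Top half: the hand is over the handle. Side half: the shut fingertips stand about 11 mm above the red bar's middle, near (170,415). I press down along the arc.

Call:
{"name": "servo_tool", "arguments": {"moves": [{"dp":[0.01,0,0.02],"delta_rot":[0,0,0],"fingers":0},{"dp":[0,0,0.015],"delta_rot":[0,0,0],"fingers":0},{"dp":[0,0,0.01],"delta_rot":[0,0,0],"fingers":0},{"dp":[0,0,0.01],"delta_rot":[0,0,0],"fingers":0},{"dp":[0,-0.003,0.01],"delta_rot":[0,0,0],"fingers":0}]}}

```text
clock: 18.15
position: [0.4458, 0.0426, 0.3004]
ee_rot: [0.0, 0.768, 0.641, 0.0]
contact_force: [-1.6, 0.5, 3.1]
width: 0.0003
gripper_force: 1.4
```

Call:
{"name": "servo_tool", "arguments": {"moves": [{"dp":[0,-0.007,0.02],"delta_rot":[0,0,0],"fingers":0},{"dp":[0,-0.007,0.02],"delta_rot":[0,0,0],"fingers":0},{"dp":[0,-0.007,0.02],"delta_rot":[0,0,0],"fingers":0},{"dp":[0,-0.007,0.02],"delta_rot":[0,0,0],"fingers":0},{"dp":[0,-0.006,0.02],"delta_rot":[0,0,0],"fingers":0}]}}

```text
clock: 18.65
position: [0.4383, 0.044, 0.2798]
ee_rot: [-0.0, 0.768, 0.641, -0.0]
contact_force: [-3.0, 0.2, 4.3]
width: -0.0
gripper_force: 2.1
```

Call:
{"name": "servo_tool", "arguments": {"moves": [{"dp":[0,-0.006,0.02],"delta_rot":[0,0,0],"fingers":0},{"dp":[0,-0.005,0.02],"delta_rot":[0,0,0],"fingers":0},{"dp":[0,-0.005,0.02],"delta_rot":[0,0,0],"fingers":0},{"dp":[0,-0.005,0.02],"delta_rot":[0,0,0],"fingers":0},{"dp":[0,-0.005,0.02],"delta_rot":[0,0,0],"fingers":0}]}}

```text
clock: 19.15
position: [0.4338, 0.0448, 0.2599]
ee_rot: [-0.0, 0.768, 0.641, -0.0]
contact_force: [-3.8, 0.9, 4.3]
width: 0.0
gripper_force: 2.3
```

```bash
cat >> h.py <<'E'
def red():
    p,R,s=pose();print('tcp',p.round(4),s['contact_force'].round(1))
    e={}
    for n,b in(('side',(285,195,375,270)),('top',(262,250,335,300))):
        im,d=imaging.get_image(n);h=cv2.cvtColor(im,cv2.COLOR_RGB2HSV)
        m=mask(im,(0,150,60),(4,255,255),b)|mask(im,(172,150,60),(180,255,255),b)
        c=cloud(n,m,d); print(n,len(c),'z med/max',np.median(c[:,2]).round(4),np.percentile(c[:,2],95).round(4),'press x mean', ((c-DISC)@np.array([P[1],-P[0],0])).mean().round(4))
E
python3 - <<'E'
from h import *
red();body()
E
```

```text
tcp [0.4338 0.0448 0.2599] [-3.8  0.9  4.3]
side 401 z med/max 0.1808 0.1877 press x mean -0.1212
top 11 z med/max 0.1805 0.5697 press x mean -0.1164
254 (299, 317, 11); 258 (295, 317, 9); 262 (295, 317, 23); 266 (295, 317, 23); 270 (295, 318, 24); 274 (297, 318, 21); 
disc left [(267, [294]), (270, [292, 294]), (273, [293, 295]), (276, [296, 315])]
```

Call:
{"name": "servo_tool", "arguments": {"moves": [{"dp":[0,-0.007,0.02],"delta_rot":[0,0,0],"fingers":0},{"dp":[0,-0.006,0.02],"delta_rot":[0,0,0],"fingers":0},{"dp":[0,-0.005,0.02],"delta_rot":[0,0,0],"fingers":0},{"dp":[0,-0.004,0.02],"delta_rot":[0,0,0],"fingers":0},{"dp":[0,-0.003,0.02],"delta_rot":[0,0,0],"fingers":0}]}}

```text
clock: 19.85
position: [0.4295, 0.0456, 0.2401]
ee_rot: [0.0, 0.768, 0.641, 0.0]
contact_force: [-1.4, 0.3, 5.1]
width: -0.0003
gripper_force: 2.2
```

Call:
{"name": "servo_tool", "arguments": {"moves": [{"dp":[0,-0.002,0.02],"delta_rot":[0,0,0],"fingers":0},{"dp":[0,-0.002,0.02],"delta_rot":[0,0,0],"fingers":0},{"dp":[0,-0.002,0.02],"delta_rot":[0,0,0],"fingers":0},{"dp":[0,-0.001,0.015],"delta_rot":[0,0,0],"fingers":0}]}}

```text
clock: 20.25
position: [0.4274, 0.046, 0.2257]
ee_rot: [-0.0, 0.768, 0.641, -0.0]
contact_force: [-4.9, -0.2, 11.8]
width: -0.0
gripper_force: 6.0
```

```bash
python3 - <<'E'
from h import *
red();body()
E
```

```text
tcp [0.4274 0.046  0.2257] [-4.9 -0.2 11.8]
side 390 z med/max 0.1465 0.1533 press x mean -0.1272
top 10 z med/max 0.1477 0.1536 press x mean -0.1167
254 (299, 312, 3); 258 (295, 298, 4); 262 (295, 309, 15); 266 (295, 317, 23); 270 (295, 319, 25); 274 (297, 318, 21); 
disc left [(267, [294]), (270, [292, 294]), (273, [293, 295]), (276, [296, 315])]
```

Cap engagement shows in the force (about 12 N). I go to the stop in small steps.

Call:
{"name": "servo_tool", "arguments": {"moves": [{"dp":[0,-0.002,0.012],"delta_rot":[0,0,0],"fingers":0},{"dp":[0,-0.001,0.012],"delta_rot":[0,0,0],"fingers":0},{"dp":[0,0,0.01],"delta_rot":[0,0,0],"fingers":0}]}}

```text
clock: 20.75
position: [0.4267, 0.0461, 0.2193]
ee_rot: [-0.0, 0.768, 0.641, -0.0]
contact_force: [-4.4, 1.1, 14.8]
width: 0.0004
gripper_force: 7.2
```

Call:
{"name": "servo_tool", "arguments": {"moves": [{"dp":[0,0,0.006],"delta_rot":[0,0,0],"fingers":0},{"dp":[0,0,0],"delta_rot":[0,0,0],"fingers":0},{"dp":[0,0,0],"delta_rot":[0,0,0],"fingers":0}]}}

```text
clock: 21.05
position: [0.4266, 0.0461, 0.2182]
ee_rot: [-0.0, 0.768, 0.641, -0.0]
contact_force: [-4.6, 0.7, 13.8]
width: 0.0001
gripper_force: 7.3
```

```bash
python3 - <<'E'
from h import *
red();body()
E
```

```text
tcp [0.4266 0.0461 0.2182] [-4.6  0.7 13.8]
side 384 z med/max 0.1388 0.146 press x mean -0.1274
top 10 z med/max 0.1399 0.3461 press x mean -0.1199
254 (297, 317, 6); 258 (295, 299, 5); 262 (295, 309, 15); 266 (295, 312, 18); 270 (295, 318, 24); 274 (298, 318, 19); 
disc left [(267, [294]), (270, [292, 294]), (273, [293, 295]), (276, [296, 315])]
```

Call:
{"name": "servo_tool", "arguments": {"moves": [{"dp":[0,0,0.006],"delta_rot":[0,0,0],"fingers":0},{"dp":[0,0,0],"delta_rot":[0,0,0],"fingers":0}]}}

```text
clock: 21.45
position: [0.4266, 0.0461, 0.2178]
ee_rot: [-0.0, 0.768, 0.641, -0.0]
contact_force: [-7.8, 0.4, 20.7]
width: 0.0001
gripper_force: 10.5
```

Call:
{"name": "servo_tool", "arguments": {"moves": [{"dp":[0,0,0.005],"delta_rot":[0,0,0],"fingers":0},{"dp":[0,0,0],"delta_rot":[0,0,0],"fingers":0}]}}

```text
clock: 21.65
position: [0.4266, 0.0461, 0.2175]
ee_rot: [0.0, 0.768, 0.641, 0.0]
contact_force: [-8.0, -0.3, 26.5]
width: -0.0004
gripper_force: 13.2
```

Hard stop reached: the force rises while the position holds. I ease the handle back up along the arc.

Call:
{"name": "servo_tool", "arguments": {"moves": [{"dp":[0,0,-0.015],"delta_rot":[0,0,0],"fingers":0},{"dp":[0,0.001,-0.02],"delta_rot":[0,0,0],"fingers":0},{"dp":[0,0.002,-0.02],"delta_rot":[0,0,0],"fingers":0},{"dp":[0,0.002,-0.02],"delta_rot":[0,0,0],"fingers":0},{"dp":[0,0.002,-0.02],"delta_rot":[0,0,0],"fingers":0}]}}

```text
clock: 22.15
position: [0.4286, 0.0458, 0.2342]
ee_rot: [-0.0, 0.768, 0.641, 0.0]
contact_force: [-2.2, 0.5, 4.9]
width: -0.0
gripper_force: 2.1
```

Call:
{"name": "servo_tool", "arguments": {"moves": [{"dp":[0,0.003,-0.02],"delta_rot":[0,0,0],"fingers":0},{"dp":[0,0.003,-0.02],"delta_rot":[0,0,0],"fingers":0},{"dp":[0,0.004,-0.02],"delta_rot":[0,0,0],"fingers":0},{"dp":[0,0.004,-0.02],"delta_rot":[0,0,0],"fingers":0},{"dp":[0,0.005,-0.02],"delta_rot":[0,0,0],"fingers":0}]}}

```text
clock: 22.65
position: [0.4327, 0.0451, 0.2545]
ee_rot: [0.0, 0.768, 0.641, 0.0]
contact_force: [-0.8, 0.4, 4.9]
width: 0.0003
gripper_force: 1.7
```

Call:
{"name": "servo_tool", "arguments": {"moves": [{"dp":[0,0.005,-0.02],"delta_rot":[0,0,0],"fingers":0},{"dp":[0,0.005,-0.02],"delta_rot":[0,0,0],"fingers":0},{"dp":[0,0.006,-0.02],"delta_rot":[0,0,0],"fingers":0},{"dp":[0,0.006,-0.02],"delta_rot":[0,0,0],"fingers":0},{"dp":[0,0.006,-0.02],"delta_rot":[0,0,0],"fingers":0}]}}

```text
clock: 23.15
position: [0.4382, 0.0441, 0.2744]
ee_rot: [0.0, 0.768, 0.641, 0.0]
contact_force: [1.2, -0.2, 1.9]
width: -0.0002
gripper_force: 1.2
```

Call:
{"name": "servo_tool", "arguments": {"moves": [{"dp":[0,0.007,-0.02],"delta_rot":[0,0,0],"fingers":0},{"dp":[0,0.007,-0.02],"delta_rot":[0,0,0],"fingers":0},{"dp":[0,0.007,-0.02],"delta_rot":[0,0,0],"fingers":0},{"dp":[0,0.007,-0.02],"delta_rot":[0,0,0],"fingers":0},{"dp":[0,0.007,-0.02],"delta_rot":[0,0,0],"fingers":0}]}}

```text
clock: 23.65
position: [0.4446, 0.0428, 0.2942]
ee_rot: [-0.0, 0.768, 0.641, -0.0]
contact_force: [1.3, -0.2, 0.6]
width: 0.0001
gripper_force: 0.9
```

```bash
python3 - <<'E'
from h import *
red();body()
E
```

```text
tcp [0.4446 0.0428 0.2942] [ 1.3 -0.2  0.6]
side 411 z med/max 0.2146 0.2219 press x mean -0.1117
top 12 z med/max 0.2182 0.3651 press x mean -0.1073
254 (298, 317, 4); 258 (295, 317, 9); 262 (295, 317, 23); 266 (296, 317, 22); 270 (295, 319, 25); 274 (297, 318, 21); 
disc left [(267, [294]), (270, [292, 294]), (273, [293, 295]), (276, [296, 315])]
```

Call:
{"name": "servo_tool", "arguments": {"moves": [{"dp":[0,0.006,-0.015],"delta_rot":[0,0,0],"fingers":0},{"dp":[0,0.005,-0.012],"delta_rot":[0,0,0],"fingers":0},{"dp":[0,0.003,-0.01],"delta_rot":[0,0,0],"fingers":0},{"dp":[0,0,-0.01],"delta_rot":[0,0,0],"fingers":0},{"dp":[0,0,-0.01],"delta_rot":[0,0,0],"fingers":0}]}}

```text
clock: 24.35
position: [0.4468, 0.0424, 0.3051]
ee_rot: [-0.001, 0.768, 0.641, -0.001]
contact_force: [0.2, 0.1, 0.3]
width: -0.0
gripper_force: 0.0
```

Call:
{"name": "servo_tool", "arguments": {"moves": [{"dp":[0,0,-0.02],"delta_rot":[0,0,0],"fingers":0},{"dp":[0,0,-0.1],"delta_rot":[0,0,0],"fingers":0},{"dp":[0,0,-0.2],"delta_rot":[0,0,0],"fingers":0},{"dp":[0,0,-0.2],"delta_rot":[0,0,0],"fingers":0},{"dp":[0,-0.1,-0.1],"delta_rot":[0,0,0],"fingers":0}]}}

```text
clock: 24.85
position: [0.4298, 0.0456, 0.4325]
ee_rot: [0.002, 0.768, 0.64, 0.002]
contact_force: [-1.1, 0.9, 0.4]
width: 0.0003
gripper_force: 0.0
```

Call:
{"name": "servo_tool", "arguments": {"moves": [{"dp":[0,0,0],"delta_rot":[0,0,0],"fingers":0},{"dp":[0,0,0],"delta_rot":[0,0,0],"fingers":0}]}}

```text
clock: 25.05
position: [0.4274, 0.0459, 0.4293]
ee_rot: [0.0, 0.768, 0.641, 0.0]
contact_force: [-0.6, 0.3, -0.2]
width: -0.0002
gripper_force: 0.0
```

```bash
python3 - <<'E'
from h import *
red();im,t=body()
cv2.imwrite("pics/c7.png",cv2.resize(np.vstack([t[180:290,230:400,::-1],im[190:300,230:400,::-1]]),None,fx=2.7,fy=2.7,interpolation=cv2.INTER_CUBIC))
# cap top height from side depth
d=imaging.get_image("side")[1]; m=mask(im,(17,80,120),(32,255,255),(285,225,330,262)); c=cloud("side",m,d); c=c[np.linalg.norm((c-DISC)[:,:2],axis=1)<.035]; print('cap z95',np.percentile(c[:,2],[50,90,95]))
E
```

```text
tcp [0.4274 0.0459 0.4293] [-0.6  0.3 -0.2]
side 430 z med/max 0.2222 0.229 press x mean -0.1083
top 16 z med/max 0.2269 0.3539 press x mean -0.1025
254 (298, 317, 4); 258 (295, 317, 9); 262 (296, 317, 22); 266 (296, 317, 22); 270 (296, 318, 23); 274 (297, 316, 20); 
disc left [(267, [294]), (270, [292, 294]), (273, [293, 295]), (276, [296, 315])]
cap z95 [0.08513825 0.08858877 0.08980168]
```

View pics/c7.png

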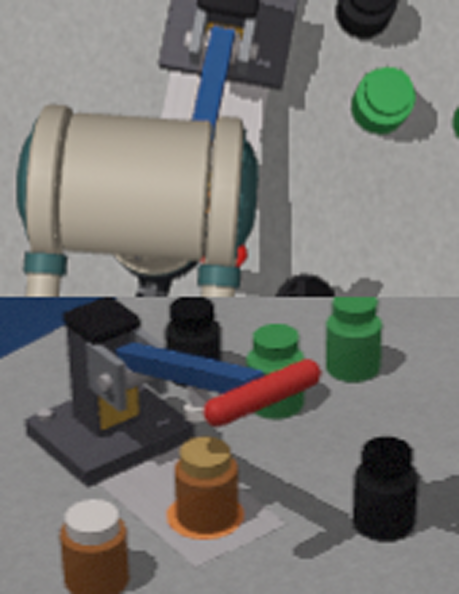

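The side view shows the cap seated low on the jar at (205,490), its top at about 0.0885. The jar is centred, the handle is back at its top (z 0.222 as at the start), and the hand is clear of everything. I hand it in.

```bash
python3 -c "
from rig import manip; print(manip.sign_off())"
```

```text
the job is handed in; nothing more can be done
None
```

The job is handed in, with no verdict returned: by the last pictures the jar stands within about 2 mm of the disc's centre, its gold cap is pressed down about 7 mm, the lever is back at its top rest, and the hand is clear of everything.

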